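# Set the two optical selectors by their tabs

## Task

Two rotary selectors, one on a round plate and one on a square plate, are screwed to the bench: with the fingertips push the upright tab of the round one around until it points squarely at the row of three dots, and the tab of the square one around until it points squarely at its single dot. Do it in either order. Only push the tabs, never pinch them between the fingers, do not disturb the loose things lying about, and leave both tabs standing free.

Things in the scene. Friction and masses are not known exactly. Their poses are not given: they have to be found in the camera images.
- round_base: fixed round black plate, 176 mm across, 12 mm thick; origin: centre of its underside, on the turning axis. Front = plate's -x; at yaw 0 it faces the robot. Rows of one to four white 10 mm flat dots lie along its front rim, 50 degrees apart, one at the robot's left to four at its right, each with a short radial line. The disc is 80 mm across, top at 24 mm, with a 26 mm cap up to 34 mm
- round_turret (a joint): turning of the round selector's disc, rad: 0 with the tab at the front (plate's -x), growing counter-clockwise seen from above (tab at front moves to the robot's right). Dots at -1.309 (one), -0.436 (two), +0.436 (three), +1.309 (four); stops at -1.66 and 1.66. Starts between -1.45 and -0.44. Friction only, 0.12 N m (2 to 3 N at the tab), no spring or clicks: stays where left
- round_tab_top (a point): centre of the top edge of the round selector's upright tab, 58 mm above the bench, 52 mm from the axis. The tab, the only part standing out from the disc, is a bare steel blade on edge, 9 mm thick, 40 to 64 mm from the axis, 18 to 58 mm above the bench; its flat sides face along the turning direction. Free space all round it
- round_dots_3 (a point): middle of the row of 3 white dots on the round plate, 75 mm from the turning axis, 13 mm above the bench: the wanted position of the round selector; the tab is there when it points along the line from the axis to this point
- square_base: fixed square black plate, 134 mm a side, 12 mm thick; origin: centre of its underside, on the turning axis. Front = plate's -x; at yaw 0 it faces the robot. Rows of one to three white 10 mm flat dots: one at the robot's left, two at the front, three at the right, 60 degrees apart, each with a short radial line. The disc is 62 mm across, top at 24 mm, with a 26 mm cap up to 34 mm
- square_turret (a joint): turning of the square selector's disc, rad: 0 with the tab at the front (plate's -x), growing counter-clockwise seen from above (tab at front moves to the robot's right). Dots at -1.047 (one), 0 (two), +1.047 (three); stops at -1.48 and 1.48. Starts between 0.10 and 1.15. Friction only, 0.10 N m (2 to 3 N at the tab), no spring or clicks: stays where left
- square_tab_top (a point): centre of the top edge of the square selector's upright tab, 58 mm above the bench, 40 mm from the axis. The tab, the only part standing out from the disc, is a bare steel blade on edge, 9 mm thick, 31 to 50 mm from the axis, 18 to 58 mm above the bench; its flat sides face along the turning direction. Free space all round it
- square_dots_1 (a point): middle of the single white dot on the square plate, 58 mm from the turning axis, 13 mm above the bench: the wanted position of the square selector; the tab is there when it points along the line from the axis to this point
- lens_tube: loose black lens tube, 30 mm across, 40 mm tall, upright between the two selectors, nearer the robot; origin at the centre of its underside; to be left alone
- post_holder: loose black post holder, a tube about 25 mm across with a small thumbscrew, 50 mm tall, upright between the two selectors, farther from the robot; origin at its underside; to be left alone
- screwdriver: loose screwdriver, 132 mm long, 18 mm thick, lying on the left beside the marker pen; to be left alone
- marker_pen: loose marker pen, 132 mm long, 17 mm thick, lying on the left; to be left alone
- part_carton_2: loose small carton, 50x70x45 mm, on the right; to be left alone

How it is judged:
By the outcome, as a careful person would: the job done as asked, in the order asked, and still so for the second after the job is handed in, with the robot touching nothing.
It also fails if it takes over 61 s, if anything falls off the work surface, if the arm or the gripper's body presses on something with over 40 N, if the wrist force passes 120 N, or if a joint passes its speed limit or range.

## Robot

A 6-joint arm with a two-finger parallel gripper is mounted at the origin on a cart in front of the work surface, level with it; the furniture and walls round the work are solid. World frame = base frame: x ahead of the robot, y to its left, z up, the work surface at z = 0. Lengths are in mm, angles in rad, forces in N, time in s.
With the tool pointing down it reaches from about 375 to 750 mm from the base axis. Payload 9 kg.
Tool frame: the origin (TCP) lies between the finger pads; the fingertips stand 22 mm ahead of it and the grasp point (between the pads) lies 3 mm ahead of it; z points along the fingers, y is the line along which they close (so a half turn about z gives the same grasp; the last joint's range is limited). The gripper opens to 85 mm and grips with 20 to 120 N. Pads are 22 mm wide; open, the fingers measure 114 mm over their backs; the gripper's body (76 mm by 85 mm) begins 54 mm behind the grasp point. The pads swing forward as they close: fully open they stand 13 mm farther back than shut.
Start: joints at [1.086, 0.104, 0.097, 1.564, 0, 1.353], TCP at [158.191, 578.803, 222.031] pointing down, gripper open.
Joint ranges: [-2.99, 2.99], [-0.84, 1.86], [-1.1, 1.16], [-1.84, 2.11], [-1.51, 1.56], [-3.14, 3.14]. Speed limits (rad/s): [2.22, 2.22, 2.57, 3.14, 3.14, 3.14].

## Interface

Orientations are given as a unit quaternion [x, y, z, w].
In Python, from rig import r gives the robot as it stands. Calls block until the motion is done:
- r.move_ptp(position, orientation): joint-space move of the TCP to a pose.
- r.move_linear(position, rotation=None, v=150, threshold=None): straight line of the TCP; rotation=None keeps the orientation; v is the mean speed in mm/s. With threshold (N) it stops when the force on the tool has changed by that much, and returns True; else False.
- r.move_joints(angles): joint-space move.
- r.grip(opening): finger opening in mm; the grip force is fixed at half the most; returns when the fingers have stopped.
- r.hold(seconds).
- r.ik(position, orientation): joint angles nearest the present ones, or None.
- r.get_image(name): name is "scene" or "top" or "wrist"; returns a dict with "frame" (480x640x3 uint8, red, green, blue), "camera_matrix" (3x3 intrinsics, pixels), "extrinsics" (4x4, takes a point from world to camera coordinates); the wrist camera has in their place "T_tool_cam" (4x4, takes a point from camera to tool coordinates, whose origin is the TCP and whose axes are the flange's). Camera axes: x right, y down, z forward; pixel columns grow to the right and rows downward; lengths in mm; the calibration is good to about 2 mm. A picture is of the moment at which its call begins: read the wrist's pose just before it. There is no depth.
A pose or a line that the arm cannot do raises r.Unreachable and nothing moves.
- r.job_done(): hands the job in; it is judged then, once.
Readings, each from a call of its own:
- r.read_clock(): time.
- r.read_qpos(): joint angles.
- r.read_qvel(): joint speeds.
- r.read_tau(): joint torques, N m.
- r.read_tcp_pos(): TCP position.
- r.read_tcp_rot(): TCP orientation.
- r.read_ft_force(): force on the tool from outside, world axes, zero at the start.
- r.read_torque(): the same for the moment, N m.
- r.read_width(): finger opening in mm.
- r.read_grasp_force(): force on a finger pad.
Only numpy, scipy, OpenCV 4.12 (cv2) and the standard library are available. Lean on these libraries where they do the work, as an engineer would, in place of code of your own. Each camera call takes 0.05 s, during which the arm holds its last target. There are 200 camera calls.

## Working session

There is one attempt and no reset: what is moved stays moved. The work goes in short steps, each a Python script; the robot and the scene stay as the last script left them, time stands still between calls to the robot, and variables do not carry over. Pictures are saved under pics/ and viewed, at most 10 in all, crops included, and the job is handed in when it is done.

```bash
mkdir -p pics; ls
python3 - <<'E'
from rig import r
import cv2
for n in("top","scene"):
    i=r.get_image(n);cv2.imwrite(f"pics/{n}0.png",i["frame"][:,:,::-1]);print(n,i["camera_matrix"].tolist(),i["extrinsics"].round(3).tolist())
print(r.read_tcp_rot(),r.read_clock())
E
```

```text
pics
top [[614.8371025633674, 0.0, 320.9446387493207], [0.0, 614.8371025633674, 239.41715946753934], [0.0, 0.0, 1.0]] [[0.018, -1.0, 0.008, -0.971], [-0.986, -0.019, -0.169, 543.863], [0.169, -0.005, -0.986, 1598.463], [0.0, 0.0, 0.0, 1.0]]
scene [[598.4529291030439, 0.0, 317.43665139700124], [0.0, 598.4529291030439, 239.70090801765926], [0.0, 0.0, 1.0]] [[0.551, -0.834, 0.004, -285.693], [-0.33, -0.222, -0.918, 255.985], [0.766, 0.505, -0.398, 935.564], [0.0, 0.0, 0.0, 1.0]]
[ 1.33003718e-01  9.91115361e-01 -5.56133994e-04 -2.08115228e-04] 0.1
```

View pics/top0.png

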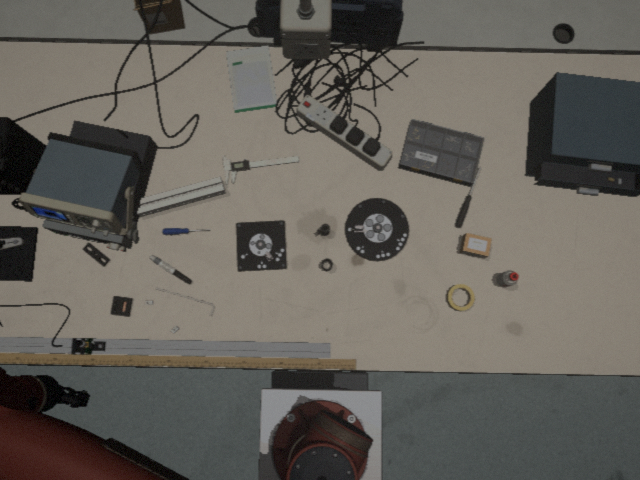

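View pics/scene0.png

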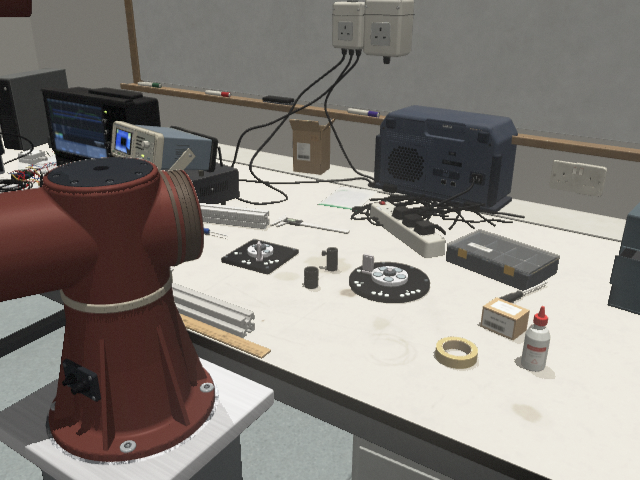

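The top view shows the square selector at about (261,246), the round one at (377,229), and the lens tube and post holder between them at (326,265) and (323,230). I'll work out positions and go over each with the wrist camera.

```bash
cat > h.py <<'E'
import numpy as np, cv2
from scipy.spatial.transform import Rotation as R
from rig import r
def ray(img,uv,z,T=None):
    T=np.linalg.inv(img["extrinsics"]) if T is None else T
    d=T[:3,:3]@np.linalg.solve(img["camera_matrix"],[*uv,1.]); o=T[:3,3]
    return o+d*(z-o[2])/d[2]
def quat(phi):  # tool down, finger closing line (tool y) along world angle phi
    y=np.array([np.cos(phi),np.sin(phi),0]);z=np.array([0,0,-1.]);x=np.cross(y,z)
    return R.from_matrix(np.c_[x,y,z]).as_quat()
def wristT(img,p,q):
    T=np.eye(4);T[:3,:3]=R.from_quat(q).as_matrix();T[:3,3]=p
    return T@img["T_tool_cam"]
E
python3 - <<'E'
from h import *
i=r.get_image("top")
for n,uv,z in(("round",(377.5,229),30),("square",(261,246),30),("tube",(326,265),40),("post",(324,230),50)):print(n,ray(i,uv,z).round(0))
w=r.get_image("wrist");print(w["camera_matrix"].round(1).tolist(),w["T_tool_cam"].round(3).tolist())
cv2.imwrite("pics/topc.png",cv2.resize(i["frame"][190:290,220:420,::-1],None,fx=4,fy=4,interpolation=2))
print(R.from_quat(r.read_tcp_rot()).as_matrix().round(2))
for ph in (0,.5,1,1.57,2.1,2.6,-.5,-1,-1.57):
  for c in ([560,-105,130],[540,150,130]):
    print(ph,c,np.round(j,2) if (j:=r.ik(c,quat(ph))) is not None else None)
E
```

```text
round [ 578. -144.   30.]
square [525. 170.  30.]
tube [476.  -6.  40.]
post [569.   1.  50.]
[[349.6, 0.0, 315.7], [0.0, 349.6, 234.8], [0.0, 0.0, 1.0]] [[0.001, -0.958, -0.288, 72.711], [1.0, 0.001, 0.0, -0.374], [-0.0, -0.288, 0.958, -151.836], [0.0, 0.0, 0.0, 1.0]]
[[-0.96  0.26 -0.  ]
 [ 0.26  0.96 -0.  ]
 [ 0.   -0.   -1.  ]]
0 [560, -105, 130] [-0.41  0.01 -0.16  1.39  0.    1.16]
0 [540, 150, 130] [ 0.04 -0.01 -0.19  1.39  0.    1.61]
0.5 [560, -105, 130] [-0.41  0.01 -0.16  1.39  0.    0.66]
0.5 [540, 150, 130] [ 0.04 -0.01 -0.19  1.39  0.    1.11]
1 [560, -105, 130] [-0.41  0.01 -0.16  1.39  0.    0.16]
1 [540, 150, 130] [ 0.04 -0.01 -0.19  1.39  0.    0.61]
1.57 [560, -105, 130] [-0.41  0.01 -0.16  1.39  0.   -0.41]
1.57 [540, 150, 130] [ 0.04 -0.01 -0.19  1.39  0.    0.04]
2.1 [560, -105, 130] [-0.41  0.01 -0.16  1.39  0.   -0.94]
2.1 [540, 150, 130] [ 0.04 -0.01 -0.19  1.39  0.   -0.49]
2.6 [560, -105, 130] [-0.41  0.01 -0.16  1.39  0.   -1.44]
2.6 [540, 150, 130] [ 0.04 -0.01 -0.19  1.39  0.   -0.99]
-0.5 [560, -105, 130] [-0.41  0.01 -0.16  1.39  0.    1.66]
-0.5 [540, 150, 130] [ 0.04 -0.01 -0.19  1.39  0.    2.11]
-1 [560, -105, 130] [-0.41  0.01 -0.16  1.39  0.    2.16]
-1 [540, 150, 130] [ 0.04 -0.01 -0.19  1.39  0.    2.61]
-1.57 [560, -105, 130] [-0.41  0.01 -0.16  1.39  0.    2.73]
-1.57 [540, 150, 130] [ 0.04 -0.01 -0.19  1.39  0.   -3.1 ]
```

View pics/topc.png

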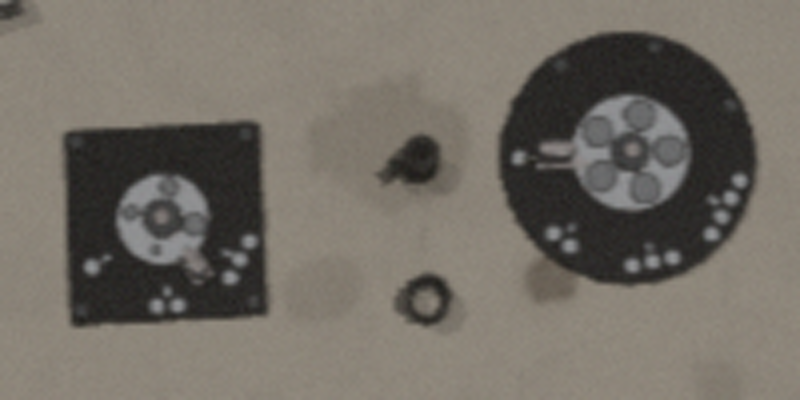

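```bash
cat > look.py <<'E'
from h import *
import sys,json
def look(n,p):
    q=quat(np.pi/2); r.move_ptp(p,q); r.hold(.2)
    P,Q=r.read_tcp_pos(),r.read_tcp_rot(); w=r.get_image("wrist")
    np.savez(f"{n}.npz",camera_matrix=w["camera_matrix"],T=wristT(w,P,Q)); cv2.imwrite(f"pics/{n}.png",w["frame"][:,:,::-1])
    print(n,P.round(1),r.read_clock())
E
python3 - <<'E'
from look import *
r.grip(0)
look("sq0",[540,170,150]); look("ro0",[590,-144,150])
a,b=[cv2.imread(f"pics/{n}.png") for n in("sq0","ro0")]
E
```

```text
sq0 [539.9 170.6 150.1] 3.25
ro0 [ 590.2 -142.7  150.1] 4.7083
```

View pics/sq0.png

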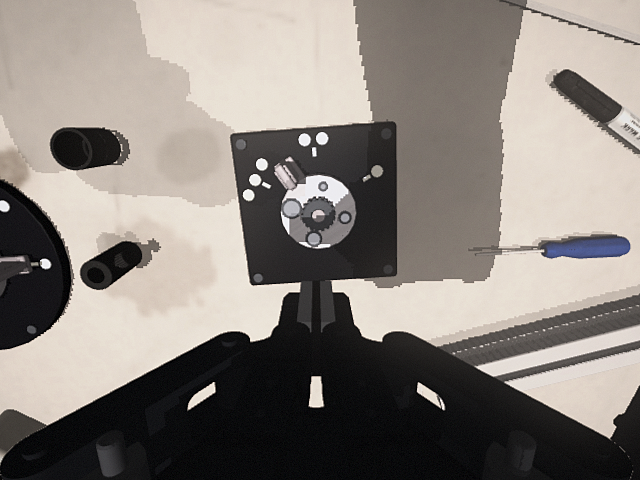

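View pics/ro0.png

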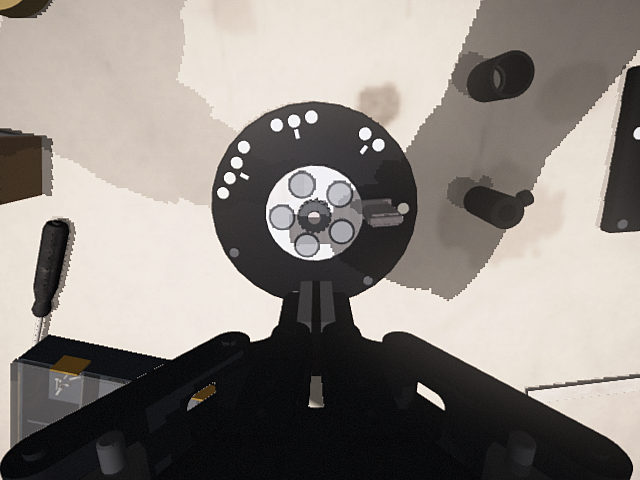

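Wrist views. In the square one, the cap is at (318,215), the dot rows at (377,171), (313,139) and (255,180), and the tab at about (287,172). In the round one, the cap is at (314,216), the rows at (403,208), (371,139), (294,121) and (233,170), and the tab at about (385,212). Next I fit the poses.

Run:
```python
from h import *
from scipy.optimize import least_squares
D={"ro0":(75,{-1.309:[(403,208)],-.436:[(365,134),(378,145)],.436:[(277,125),(294,121),(311,117)],1.309:[(244,147),(237,162),(230,178),(223,193)]},(314,216),[(375,205),(403,206),(402,214),(374,216)]),
"sq0":(58,{-1.047:[(377,171)],0:[(305,140),(322,138)],1.047:[(262,164),(255,180),(249,195)]},(318,215),[(275,163),(284,157),(299,178),(291,187)])}
for n,(rad,rows,cap,_) in D.items():
    f=np.load(n+".npz");T=f["T"]
    im=cv2.imread(f"pics/{n}.png",0); m=(im>190).astype(np.uint8)
    _,_,st,ce=cv2.connectedComponentsWithStats(m)
    def ref(p):
        k=np.argmin(np.linalg.norm(ce-p,axis=1)); return ce[k] if np.linalg.norm(ce[k]-p)<4 and st[k,4]<250 else np.array(p,float)
    P={a:np.mean([ray(f,ref(p),12.5,T)[:2] for p in v],0) for a,v in rows.items()}
    # direction of angle a: front=-x rotated ccw
    F=lambda s:np.concatenate([s[:2]+rad*np.array([-np.cos(a+s[2]),-np.sin(a+s[2])])-p for a,p in P.items()])
    s=least_squares(F,[*ray(f,cap,34,T)[:2],0]); c=s.x
    print(n,c.round(3),"resid",s.fun.round(1),"cap",ray(f,cap,34,T).round(1))
    np.save(n+"_pose.npy",c)
    # predicted tab outline overlays
    big=cv2.imread(f"pics/{n}.png")
    c0=np.array(cap); crop=big[c0[1]-110:c0[1]+80,c0[0]-110:c0[0]+110]
    cv2.imwrite(f"pics/{n}_c.png",cv2.resize(crop,None,fx=3,fy=3,interpolation=2)[:560])
a,b=[cv2.imread(f"pics/{n}_c.png")[60:460,130:560] if 0 else cv2.imread(f"pics/{n}_c.png") for n in("sq0","ro0")]
cv2.imwrite("pics/tabs.png",np.hstack([a[60:460,100:460],b[120:520,300:660]]))
```

```text
ro0 [ 5.83971e+02 -1.44655e+02 -2.19000e-01] resid [-0.1 -0.2 -0.   0.   0.   0.1  0.1  0.1] cap [ 582.7 -144.6   34. ]
sq0 [5.32007e+02 1.71890e+02 7.00000e-02] resid [-0.1 -0.3  0.1  0.2  0.   0.1] cap [531.5 171.9  34. ]
```

View pics/tabs.png

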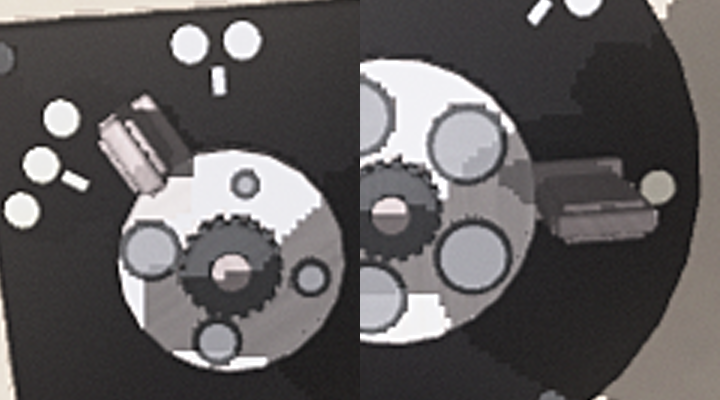

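The crop shows the top edges of the blades: the square one runs from (109,129) to (157,188), the round one from (563,226) to (659,222).

Run:
```python
from h import *
for n,cap,off,pts,rt in(("sq0",(318,215),(100,60),[(109,129),(157,188)],40),("ro0",(314,216),(300-360,120),[(659,222),(563,226)],52)):
    f=np.load(n+".npz");c=np.load(n+"_pose.npy")
    w=[ray(f,(np.array(p)+off)/3+np.array(cap)-110,58,f["T"])[:2] for p in pts]
    m=(w[0]+w[1])/2-c[:2]; d=w[0]-w[1]
    A=lambda v:np.arctan2(-v[1],-v[0])-c[2]
    print(n,"mid r",np.linalg.norm(m),"len",np.linalg.norm(d),"ang mid",A(m),"ang blade",A(d))
```

```text
sq0 mid r 39.765278146839286 len 17.35262836169904 ang mid 0.5364558402708042 ang blade 0.6014164810705249
ro0 mid r 53.33198872164733 len 23.002817523724428 ang mid -1.2806418022360835 ang blade -1.3067176660914597
```

Round tab is at about -1.29 and square at about +0.56. I'll push each with the flat side of the closed fingers, stop slightly short, then look again.

```bash
cat > push.py <<'E'
from look import *
def push(n,rt,a0,a1,off=15.5,Z=60,gap=13):
    c=np.load(n+"_pose.npy"); s=np.sign(a1-a0)
    def pose(a,o,z=Z):
        t=a+c[2]; d=np.array([-np.cos(t),-np.sin(t)]); tg=np.array([np.sin(t),-np.cos(t)])
        return [*(c[:2]+rt*d-s*o*tg),z],quat(t+np.pi)
    r.move_ptp(*pose(a0,off+gap,130))
    if r.move_linear(pose(a0,off+gap)[0],v=120,threshold=8): print("contact in descent",r.read_tcp_pos())
    print("down",r.read_ft_force().round(1))
    r.move_linear(*pose(a0,off),v=60)
    N=max(1,int(np.ceil(abs(a1-a0)/.2)))
    for a in np.linspace(a0,a1,N+1)[1:]:
        r.move_linear(*pose(a,off),v=50); print(round(a,2),r.read_ft_force().round(1),end=" ")
    r.move_linear(*pose(a1,off+gap),v=80); r.move_linear(pose(a1,off+gap,130)[0],v=200)
    print("\n",n,r.read_clock())
E
python3 - <<'E'
from push import *
push("ro0",52,-1.29,.436-.05)
look("ro1",[590,-144,150])
push("sq0",40,.56,-1.047+.05)
look("sq1",[540,170,150])
a=cv2.imread("pics/ro1.png")[100:240,210:410];b=cv2.imread("pics/sq1.png")[110:250,220:420]
cv2.imwrite("pics/after1.png",cv2.resize(np.hstack([a,b]),None,fx=2,fy=2,interpolation=2))
for k in("ro1","sq1"):
  im=cv2.imread(f"pics/{k}.png");im=im[90:240,210:410];cv2.imwrite(f"pics/{k}_c.png",cv2.resize(im,None,fx=4,fy=4,interpolation=2))
E
```

```text
down [ 0.2 -0.5  0.6]
-1.1 [-0.4 -0.7  0. ] -0.92 [-0.7  0.  -0.1] -0.73 [-0.3 -0.2 -0.4] -0.55 [-0.4  0.8  0.2] -0.36 [0.9 0.4 0.1] -0.17 [ 0.3 -0.2  0.6] 0.01 [0.3 1.4 0.5] 0.2 [ 0.6 -0.6  0.6] 0.39 [-0.7 -0.1 -0.1] 
 ro0 10.125
ro1 [ 589.9 -144.   150. ] 11.925
down [ 0.1 -0.2  0.3]
0.37 [ 0.4 -0.2  0.3] 0.17 [-0.7  0.1 -0.7] -0.02 [-1.1  0.4 -0.5] -0.22 [-0.3 -0.8 -0.1] -0.41 [-0.  -0.2  0.7] -0.61 [0.6 0.4 0.4] -0.8 [-0.4  0.  -0.5] -1.0 [ 0.   0.8 -0.6] 
 sq0 18.125
sq1 [539.3 170.3 149.6] 19.0083
```

View pics/ro1_c.png

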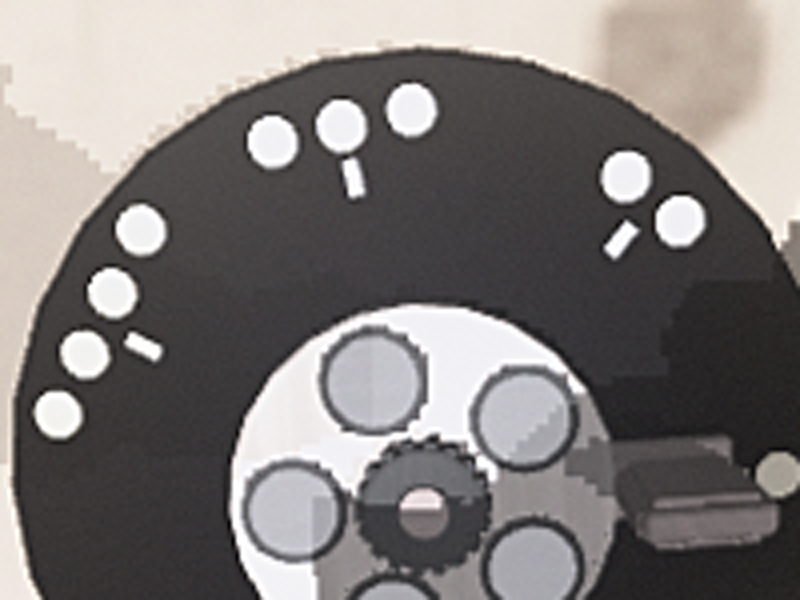

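View pics/sq1_c.png

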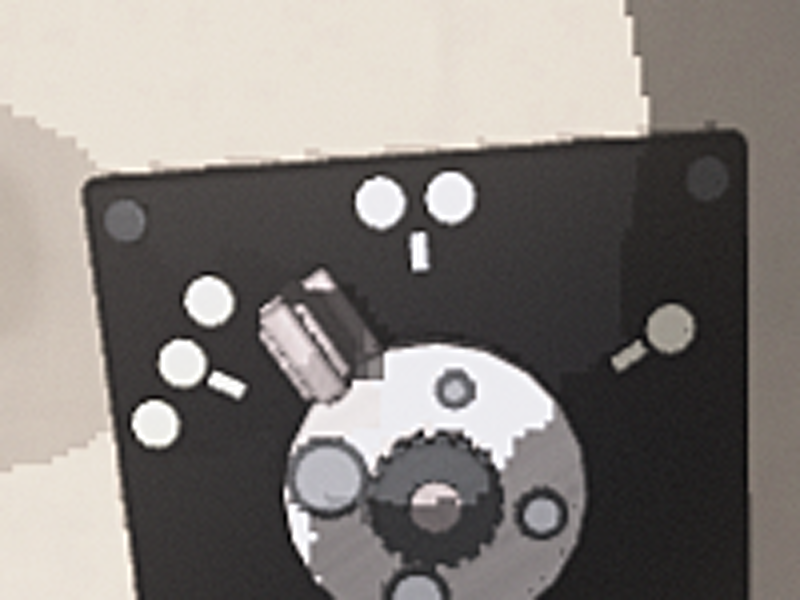

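Neither tab moved, since the fingertips never touched: the forces stayed around zero. I'll check the pose and touch off the tip height on the round plate beside its tab.

Run:
```python
from push import *
print("w",r.read_width())
c=np.load("ro0_pose.npy");t=-1.29+c[2];d=np.array([-np.cos(t),-np.sin(t)]);tg=np.array([np.sin(t),-np.cos(t)])
p=c[:2]+58*d-32*tg;q=quat(t+np.pi)
r.move_ptp([*p,110],q); print(p,r.read_tcp_pos().round(1),R.from_quat(r.read_tcp_rot()).as_matrix().round(2).tolist())
r.move_linear([*p,62],v=150); print(r.read_tcp_pos().round(1),r.read_ft_force().round(1))
print(r.move_linear([*p,28],v=25,threshold=5),r.read_tcp_pos().round(1),r.read_ft_force().round(1))
r.move_linear([*p,60],v=100)
w=r.get_image("wrist");cv2.imwrite("pics/diag.png",w["frame"][:,:,::-1]);print(r.read_clock())
```

```text
w 0.014847441535987098
[612.30957362 -84.78107896] [612.3 -83.7 110.3] [[-1.0, -0.06, 0.0], [-0.06, 1.0, 0.0], [-0.0, 0.0, -1.0]]
[612.2 -83.8  62.3] [-0.1  0.6  0.3]
False [612.4 -84.8  28.2] [-1.1  0.1 -0.1]
22.5417
```

View pics/diag.png

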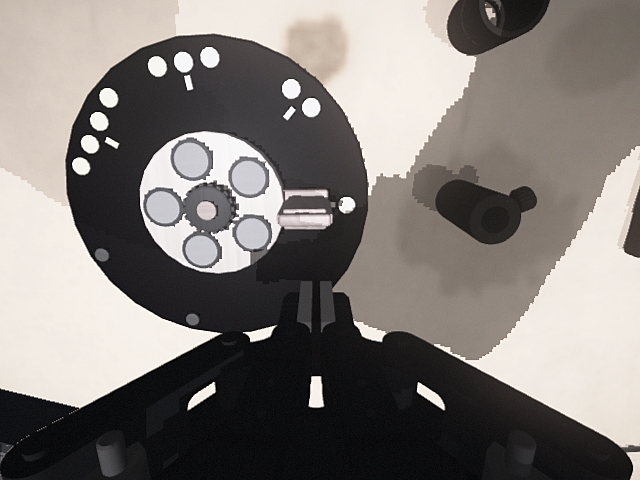

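The image shows the round tab untouched, at about (305,215), with the closed fingertips at (317,283). The plate wasn't reached at TCP z=28, so the tips are shorter than 16 mm. I'll touch off on bare bench.

Run:
```python
from push import *
p=r.read_tcp_pos(); r.move_linear([p[0],p[1],130],v=200)
q=quat(np.pi/2); r.move_ptp([440,-125,60],q)
hit=r.move_linear([440,-125,32],v=100,threshold=5)
if not hit: hit=r.move_linear([440,-125,-3],v=30,threshold=5)
print(hit,r.read_tcp_pos().round(2),r.read_ft_force().round(1))
r.move_linear([440,-125,60],v=150);print(r.read_clock())
```

```text
False [ 440.17 -125.08   -2.77] [-0.1 -0.1  0.2]
26.1417
```

Run:
```python
from push import *
hit=r.move_linear([440,-125,2],v=150,threshold=6)
if not hit: hit=r.move_linear([440,-125,-30],v=30,threshold=5)
print(hit,r.read_tcp_pos().round(2),r.read_ft_force().round(1))
r.move_linear([440,-125,60],v=150);print(r.read_clock())
```

```text
True [ 440.3  -125.19   -9.26] [-2.2  1.   9.3]
27.85
```

The fingertips are actually about 9 mm behind the TCP, and the leading face is about 7 mm along tool +x. I'll push again lower, with the +x face leading, and still stop short.

```bash
cat > push.py <<'E'
from look import *
def push(n,rt,a0,a1,off=12,Z=33,gap=13,step=.3,v=80):
    c=np.load(n+"_pose.npy"); s=np.sign(a1-a0)
    def pose(a,o,z=Z):
        t=a+c[2]; d=np.array([-np.cos(t),-np.sin(t)]); tg=np.array([np.sin(t),-np.cos(t)])
        return [*(c[:2]+rt*d-s*o*tg),z],quat(t+(np.pi if s>0 else 0))  # tool +x leads
    r.move_ptp(*pose(a0,off+gap,85))
    if r.move_linear(pose(a0,off+gap)[0],v=150,threshold=10): print("contact in descent",r.read_tcp_pos())
    r.move_linear(*pose(a0,off),v=60)
    for a in np.linspace(a0,a1,max(1,int(np.ceil(abs(a1-a0)/step)))+1)[1:]:
        r.move_linear(*pose(a,off),v=v); print(round(a,2),r.read_ft_force().round(1),end=" ")
    r.move_linear(*pose(a1,off+gap),v=120); r.move_linear(pose(a1,off+gap,85)[0],v=250)
    print("\n",n,r.read_clock())
E
sed -i 's/r.hold(.2)/r.hold(.1)/' look.py
python3 - <<'E'
from push import *
push("ro0",52,-1.29,.436-.12)
look("ro2",[590,-144,150])
push("sq0",40,.56,-1.047+.12)
look("sq2",[540,170,150])
a=cv2.imread("pics/ro2.png")[105:235,235:335];b=cv2.imread("pics/sq2.png")[120:250,305:405]
cv2.imwrite("pics/after2.png",cv2.resize(np.hstack([a,b]),None,fx=4,fy=4,interpolation=2))
E
```

```text
-1.02 [ 1.1 -1.   0.2] -0.75 [0.5 0.4 0. ] -0.49 [-0.4 -0.7 -0.5] -0.22 [-0.2 -0.1  0. ] 0.05 [-0.8 -0.   0.5] 0.32 [ 0.1 -0.1 -0.3] 
 ro0 32.55
ro2 [ 589.7 -143.9  149.6] 34.1917
0.26 [ 0.4 -0.5  0.4] -0.03 [ 1.1 -0.7  0.4] -0.33 [-0.1 -0.4  0.9] -0.63 [ 0.3 -0.3 -0.9] -0.93 [-0.4 -0.6 -0.6] 
 sq0 39.1833
sq2 [539.9 170.  149.8] 41.45
```

View pics/after2.png

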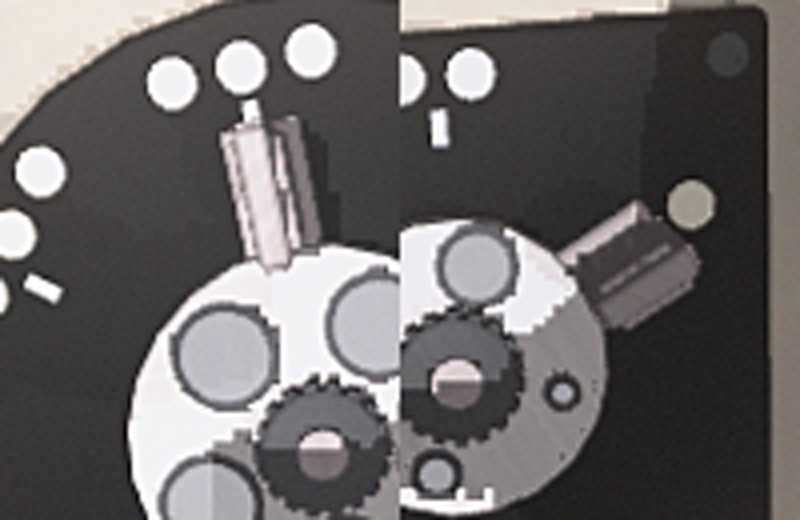

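Both tabs moved. The round tab's outer top edge runs from (222,135) to (260,268), and the square's from (698,268) to (620,328); both still look a little short. I'll measure from those silhouette edges.

Run:
```python
from h import *
for n,k,off,pts,sg,tgt,cen in(("ro0","ro2",(0,0),[(222,135),(260,268)],1,.436,[(248,128),(277,263)]),("sq0","sq2",(-400,0),[(698,268),(620,328)],-1,-1.047,[(686,256),(610,309)])):
    f=np.load(k+".npz");c=np.load(n+"_pose.npy");o=(235,105) if n=="ro0" else (305,120)
    A=lambda v:np.arctan2(-v[1],-v[0])-c[2]
    for nm,pp,h in(("edge",pts,4.5),("centre",cen,0)):
        w=[ray(f,(np.array(p)+off)/4+o,58,f["T"])[:2]-c[:2] for p in pp]
        m=(w[0]+w[1])/2; rr=np.linalg.norm(m)
        print(n,nm,"r",rr.round(1),"len",np.linalg.norm(w[0]-w[1]).round(1),"ang mid",(A(m)-sg*np.arcsin(h/rr)).round(3),"dir",A(w[0]-w[1]).round(3),"tgt",tgt)
    # dots refit bias check in new image
    im=cv2.imread(f"pics/{k}.png",0);_,_,st,ce=cv2.connectedComponentsWithStats((im>190).astype(np.uint8))
    E=[tuple((ray(f,p,12.5,f["T"])[:2]-c[:2]).round(1)) for s,p in zip(st,ce) if 40<s[4]<250]
    print([(round(float(np.hypot(*e)),1),round(float(A(np.array(e))),3)) for e in E])
```

```text
ro0 edge r 51.9 len 22.9 ang mid 0.399 dir 0.489 tgt 0.436
ro0 centre r 52.0 len 22.9 ang mid 0.413 dir 0.425 tgt 0.436
[(224.9, 1.208), (76.4, 0.251), (75.1, 0.438), (76.3, 0.623), (75.3, -0.341), (75.2, -0.528), (78.0, 1.037), (75.4, 1.217), (75.5, 1.402), (24.8, 1.136), (77.9, 1.58), (32.4, 2.324), (32.8, -2.785)]
sq0 edge r 41.4 len 17.0 ang mid -0.996 dir -0.963 tgt -1.047
sq0 centre r 41.2 len 16.0 ang mid -1.022 dir -1.015 tgt -1.047
[(170.3, 0.8), (58.6, -0.116), (58.4, 0.125), (59.8, 0.812), (58.1, 1.048), (59.7, 1.286), (265.2, 1.489), (2.6, 3.033), (31.4, 2.966), (246.8, 1.7), (280.7, -1.946), (218.3, -2.683)]
```

Round is about 0.03 rad short and square about 0.035 short. One more nudge for each, then a numerical check by fitting the projected outer top edge to the image gradient.

```bash
cat > meas.py <<'E'
from h import *
def meas(n,k,a0,sg,r0,r1):
    f=np.load(k+".npz");c=np.load(n+"_pose.npy");Ti=np.linalg.inv(f["T"])
    g=cv2.GaussianBlur(cv2.imread(f"pics/{k}.png",0),(0,0),.8).astype(np.float32)
    def prof(a,h):
        t=a+c[2];d=np.array([-np.cos(t),-np.sin(t)]);tg=np.array([np.sin(t),-np.cos(t)])
        X=np.array([[*(c[:2]+s*d+sg*h*tg),58,1] for s in np.linspace(r0+2,r1-2,30)])
        q=(f["camera_matrix"]@(Ti@X.T)[:3]).T;q=(q[:,:2]/q[:,2:]).astype(np.float32)
        return cv2.remap(g,q[:,0].copy(),q[:,1].copy(),1).ravel()
    aa=np.arange(a0-.15,a0+.15,.005)
    S=[np.mean(prof(a,4.0)-prof(a,5.0)) for a in aa]; i=np.argsort(S)[::-1][:5]
    print(k,"best",aa[i].round(3),np.array(S)[i].round(1))
E
python3 - <<'E'
from push import *
from meas import meas
meas("ro0","ro2",.40,1,40,64);meas("sq0","sq2",-1.0,-1,31,50)
push("sq0",40,-.75,-.962,v=40); look("sq3",[540,170,150])
push("ro0",52,.15,.346,v=40); look("ro3",[590,-144,150])
meas("sq0","sq3",-1.03,-1,31,50);meas("ro0","ro3",.43,1,40,64)
E
```

```text
ro2 best [0.425 0.42  0.43  0.415 0.435] [80.4 76.9 72.2 61.8 55.5]
sq2 best [-1.03  -1.025 -1.035 -1.02  -1.04 ] [35.2 34.7 33.  31.9 28.9]
-0.96 [-0.4 -0.3  0.6] 
 sq0 45.2667
sq3 [539.9 170.  149.8] 47.5583
0.35 [ 0.1 -0.2  0.3] 
 ro0 51.2167
ro3 [ 589.7 -143.9  149.6] 52.8833
sq3 best [-1.07  -1.065 -1.075 -1.06  -1.08 ] [35.5 34.3 34.2 30.9 30.7]
ro3 best [0.455 0.46  0.45  0.465 0.445] [84.4 77.9 77.1 60.7 57.9]
```

```bash
python3 -c "
from rig import r
print(r.job_done(), r.read_clock())"
```

```text
the job is handed in; nothing more can be done
the job is handed in; nothing more can be done
```

I handed the job in just after 53 s (limit 61 s): the last camera checks put both tabs within about 0.02 rad of their marks (round at the three dots, square at its single dot), both standing free; I didn't re-image the loose items, but the arm's path stayed clear of them.

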